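Shim up the near edge of a sample plate and hold the wedge there

ROBOT

A 7-joint arm with a two-finger parallel gripper is mounted at the origin on the work surface. World frame = base frame: x ahead of the robot, y to its left, z up, the work surface at z = 0. Lengths are in m, angles in rad, forces in N, time in s.
With the tool pointing down it reaches from about 0.4 to 0.9 m from the base axis. Payload 5.6 kg.
Tool frame: the origin (TCP) lies midway between the tips of the shut fingers; the grasp point (between the pads) lies 19 mm behind it; z points along the fingers, x is the direction in which the jaws open and shut, and the axes are right-handed (so a half turn about z gives the same grasp; the last joint's range is limited). The gripper opens to 92 mm and grips with 3 to 60 N. Pads are 20 mm wide; open, the fingers measure 128 mm over their backs; the gripper's body (75 mm by 189 mm) begins 69 mm behind the grasp point.
Start: joints at [1.072, 0.468, -0.012, 1.603, 0.006, 1.071, -0.056], TCP at [0.286, -0.584, 0.215] pointing down, gripper open.
Joint ranges: [-2.53, 2.53], [-0.31, 2.02], [-1.57, 1.55], [0.28, 2.44], [-1.29, 4.43], [0.15, 1.84], [-2.92, 2.92]. Speed limits (rad/s): [2.57, 2.57, 3.14, 3.14, 3.14, 3.14, 3.14].

INTERFACE

Orientations are given as a unit quaternion [x, y, z, w].
In Python, from workcell import sensors, eyes, robot gives the robot as it stands.
- The arm moves only by the shell command python3 -m crank 'ROWS' [FORCE]. ROWS is text: rows parted by semicolons, each of 5 numbers parted by spaces: the shift along the world's x, y, z in m, then the turn about the world's z in degrees, then the finger opening in m, from 0 to 0.0919. A call has 1 to 12 rows; each row shifts and turns the commanded pose from where the row before left it; what a row does not reach is not made up. A row lasts 1/12 s, in which the tool goes at most 41.7 mm and 7.16 degrees, less where a joint would pass 70% of its speed; a pose out of reach is approached as far as the arm can. A call is refused whole if a number of a shift passes 0.0417 or a number of a turn 7.16, either way. A call with a gripper value outside its range is refused whole. The fingers move at their own pace and stop on an object; FORCE is the grip in N (left out, the last holds). Time passes only in rows, so rows that do not move let the fingers close. It gives the time, the measured TCP pose, the force and the opening at its end, in the units of the state.
- sensors.get_obs(): the state, without advancing time (a new reading comes with each control period).
- eyes.grab_frame(name): name is "side" or "top" or "wrist"; returns a dict with "image" (384x512x3 uint8, blue, green, red), "depth" (384x512 float32, m along the optical axis (not along the pixel's ray), 0 where there is no reading), "fx", "fy", "cx", "cy" (pixels), "R" (3x3) and "t" (3): a world point X has camera coordinates R X + t; the wrist camera has in their place "mount" (4x4, takes a point from camera to tool coordinates, whose origin is the TCP and whose axes are the tool frame's). Camera axes: x right, y down, z forward; pixel columns grow to the right and rows downward; lengths in m; the calibration is good to about 2 mm. A picture is of the moment at which its call begins: read the wrist's pose just before it.
- robot.finish_job(): hands the job in, once; it reports no verdict.
The state is a dict: "time_s": time; "q": joint angles; "dq": joint speeds; "joint_torque": joint torques, N m; "ee_pos": TCP position; "tcp_rot": TCP orientation; "force": force on the tool from outside, world axes, zero at the start; "wrist_torque": the same for the moment, N m; "opening": finger opening in m.
Only numpy, scipy, OpenCV 4.12 (cv2) and the standard library are available. Lean on these libraries where they do the work, as an engineer would, in place of code of your own. Each camera call takes 0.05 s, during which the arm holds its last target.

TASK

Lift the lid of the grey accessory case open until it rests on its stop, and take out the metal shim wedge. Lay the wedge flat on the bench in front of the levelling stand and push its thin end in under the middle of the hinged plate, between the two rubber rests, until the plate's near edge has just lifted off the rests, by about 5 mm. Finish like that, still gripping the wedge so that it alone holds the plate up, and leave the pot, the tip box and the pen where they are.

Things in the scene. Friction and masses are not known exactly. Their poses are not given: they have to be found in the camera images.
- lid (a joint): Opening angle of the case lid in rad: 0 shut, 1.9 fully open on its stop, leaning back beyond upright. The light lid (140 g) falls shut from below about 1.45 and falls on to its stop from above about 1.6.
- lid_grip (a point): Grip point of the lid's handle, an upright black fin on the lid near its robot-side edge, 14 mm (x) by 18 mm (y), standing 40 mm above the lid's top. The point is on the fin's middle, 26 mm above the lid's top; from the hinge line it is 150 mm along the lid and 34 mm square to it. Axes turn with the lid; when shut, x points to the hinge, z up, y along the hinge.
- lid_hinge (a point): Middle of the lid's hinge line, at the top of the case's far wall (50 mm above the bench). Axes turn with the lid: y lies along the hinge; opening turns the lid about +y (the handle rises and swings over in the x direction). The lid is 170 x 150 x 8 mm.
- case_centre (a point): Middle of the inner floor of the grey case, 5 mm above the bench. The case is fixed, 170 mm (x) by 150 mm (y) outside, walls 5 mm thick, rim 50 mm above the bench; x points from the handle side to the hinge side, z up.
- wedge: Aluminium shim wedge (120 g), at first flat on the case floor under the lid. Its grip block is 32 mm long (x), 24 mm wide (y), 40 mm high; in front of it a ramp, as wide, runs on for 90 mm, falling straight from 25 mm height at the block to 3 mm at the thin end. Origin on its flat underside below the middle of the grip block; x points to the thin end, z up.
- wedge_grip (a point): Centre of the wedge's grip block, half-way up (20 mm above the wedge's underside), 106 mm behind the thin end. Same axes as the wedge.
- stand: Fixed levelling stand. Origin on the bench straight below the middle of the near edge of its plate; x points in under the plate (the way to push the wedge), y along the edge, z up. Two rubber rests, 24 x 24 x 10 mm high, stand 2 mm inside the edge at y = +68 and -68 mm, 112 mm free between them; the bench is bare there for 185 mm inwards.
- plate: Aluminium plate on the stand, 200 x 150 x 6 mm, about 0.65 kg with the white tube rack fixed on it from 98 mm inwards (top 44 mm above the bench). Hinged 208 mm in from its near edge, 12 mm above the bench. Origin: middle of the near edge, at its underside, 10 mm above the bench on the rests, 15 mm when lifted as asked. Axes at rest as the stand's.
- wedge_tip (a point): Middle of the wedge's thin end, at its underside. Axes as the wedge's. The ramp meets the plate's edge when the thin end is about 29 mm in past the edge; every 4.1 mm of push then lifts the edge by 1 mm, against about 3 to 15 N.
- pot: Bystander: capped specimen pot, 52 mm across, 70 mm high, standing between case and stand. Origin under its centre.
- tip_box: Bystander: closed pipette-tip box, white with a blue lid, 122 x 82 x 62 mm. Origin under its centre.
- pen: Bystander: marker pen 130 mm long, 11 mm thick, lying between case and stand, nearer the robot. Origin under its middle, x along it.
Mind the look-alikes: they are no part of the job. Leave any purple or turquoise look-alike of the part that bears lid alone.

How it is judged:
By the outcome, as a careful person would: the job done as asked, in the order asked, and still so for the second after the job is handed in, while the arm keeps its last pose, push and grip.
It also fails if it takes over 58 s, if anything falls off the work surface, if the arm or the gripper's body presses on something with over 40 N, if the wrist force passes 120 N, or if a joint passes its speed limit or range.

## Working session

There is one attempt and no reset: what is moved stays moved. The work goes in short steps, Python scripts to look and compute and a shell command to move; the robot and the scene stay as the last step left them, time stands still between calls to the robot, and variables do not carry over. Pictures are saved under pics/ and viewed, and the job is handed in when it is done.

```bash
ls; mkdir -p pics; cat > h.py <<'E'
import numpy as np, cv2
from workcell import sensors, eyes, robot
def save(n,f): 
    fr=eyes.grab_frame(n); cv2.imwrite(f'pics/{f}.png',fr['image']); np.savez(f'pics/{f}.npz',**fr); return fr
def pt(fr,u,v):
    d=fr['depth'][v,u]; c=np.array([(u-fr['cx'])/fr['fx']*d,(v-fr['cy'])/fr['fy']*d,d])
    return fr['R'].T@(c-fr['t'])
def cloud(fr):
    d=fr['depth']; v,u=np.mgrid[:d.shape[0],:d.shape[1]]
    c=np.stack([(u-fr['cx'])/fr['fx']*d,(v-fr['cy'])/fr['fy']*d,d],-1)
    return (c-fr['t'])@fr['R']
def load(f): return dict(np.load(f'pics/{f}.npz'))
E
python3 - <<'E'
from h import *
o=sensors.get_obs(); print(o)
save('top','top0'); save('side','side0')
E
```

```text
pics
{'time_s': 0.0, 'q': array([ 1.07201481,  0.46839773, -0.01158074,  1.60361652,  0.00598716,
        1.07136865, -0.05631284]), 'dq': array([ 0.00098212, -0.00079032, -0.00152497, -0.00200141, -0.00090158,
        0.00163637, -0.00024959]), 'joint_torque': array([-5.40427136e-04, -5.20571101e+01, -1.19816870e-02, -2.43744600e+01,
       -5.64122899e-02,  1.72651524e-02,  1.36715757e-04]), 'ee_pos': array([ 0.28578217, -0.58316578,  0.21362993]), 'tcp_rot': array([ 8.48549009e-01, -5.29116064e-01, -7.75334049e-04, -4.11876888e-04]), 'force': array([-0.29210268,  0.04634072,  0.45486585]), 'wrist_torque': array([-0.00597229, -0.0165044 ,  0.01674696]), 'opening': 0.09171867536157217}
```

View pics/top0.png

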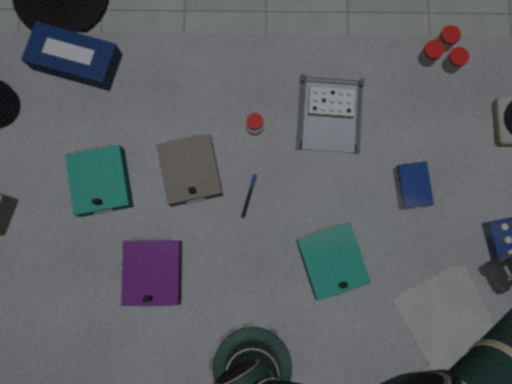

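View pics/side0.png

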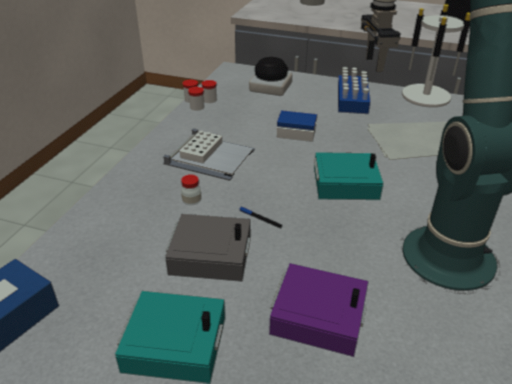

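Four cases are in the top view: grey (190,170), turquoise (98,180) and (333,260), purple (152,272). Only the grey one with its fin at (192,190) fits "grey accessory case". The stand is at (330,115), the pot at (255,122), the pen at (249,195) and the tip box at (414,185). I'll confirm with a crop and measure.

```bash
python3 - <<'E'
from h import *
fr=load('top0'); im=fr['image']; P=cloud(fr)
cv2.imwrite('pics/c0.png',cv2.resize(im[70:220,150:370],None,fx=3.6,fy=3.6,interpolation=cv2.INTER_CUBIC))
print(fr['fx'],fr['R'],fr['t'])
for n,(u,v) in dict(lid=(185,160),fin=(192,190),plate=(330,140),pot=(255,118),bench=(230,150),tip=(414,185),pen=(249,195)).items(): print(n,P[v,u].round(4))
# lid
z=P[...,2]
def rect(mask,n):
    m=mask.astype(np.uint8); k,l,s,c=cv2.connectedComponentsWithStats(m)
    i=1+np.argmax(s[1:,4]); q=P[l==i]; r=cv2.minAreaRect(q[:,:2].astype(np.float32)*1000); print(n,s[i],r,q[:,2].mean()); print(cv2.boxPoints(r).round(1).tolist())
w=np.zeros(z.shape,bool); w[125:215,148:228]=1
rect(w&(z>.04)&(z<.07),'lid')
rect(w&(z>.075),'fin')
w[:]=0;w[65:165,285:375]=1
rect(w&(z>.006)&(z<.06),'stand')
rect(w&(z>.035)&(z<.06),'rack')
w[:]=0;w[105:140,240:270]=1
rect(w&(z>.05),'pot')
w[:]=0;w[150:220,390:440]=1
rect(w&(z>.045),'tip')
w[:]=0;w[165:225,235:265]=1
rect(w&(im.max(2)<90),'pen')
E
```

```text
487.80401476385737 [[ 0.00420097 -0.99993749  0.01036229]
 [-0.98893806 -0.00569075 -0.14821989]
 [ 0.14826959 -0.009625   -0.98890014]] [-0.02316156  0.48551357  1.31260778]
lid [0.5546 0.1848 0.0598]
fin [0.4658 0.158  0.1025]
plate [ 0.6249 -0.2205  0.0138]
pot [ 0.6725 -0.006   0.067 ]
bench [ 0.5972  0.0654 -0.001 ]
tip [ 0.4885 -0.4395  0.0632]
pen [0.4648 0.0096 0.016 ]
lid [ 156  134   66   71 3433] ((533.4666748046875, 176.44607543945312), (181.95599365234375, 150.4757843017578), 12.3570556640625) 0.05799386376219436
[[428.5, 230.5], [460.70001220703125, 83.5], [638.4000244140625, 122.4000015258789], [606.2000122070312, 269.3999938964844]]
fin [188 187   8   6  42] ((469.0481262207031, 161.4519805908203), (13.44619369506836, 16.351350784301758), 8.549286842346191) 0.09543054524462648
[[461.20001220703125, 168.5], [463.6000061035156, 152.39999389648438], [476.8999938964844, 154.39999389648438], [474.5, 170.5]]
stand [ 296   77   69   77 4085] ((703.1536254882812, -222.23162841796875), (189.69549560546875, 219.6266326904297), 85.90837097167969) 0.024133476993792206
[[586.90002
[... 600 characters left out ...]
69727], [285.6000061035156, -25.5], [687.0, -25.299999237060547], [686.9000244140625, 18.799999237060547]]
tip [ 396  161   38   48 1394] ((427.8675231933594, -239.31826782226562), (132.72035217285156, 527.0608520507812), 17.42901611328125) 0.06487148692065439
[[285.6000061035156, -7.800000190734863], [443.5, -510.6000061035156], [570.0999755859375, -470.8999938964844], [412.20001220703125, 32.0]]
pen [241 186  13  32 157] ((388.14404296875, 13.28477954864502), (206.2543182373047, 35.71697998046875), 1.7771579027175903) 0.016261148397584912
[[284.5, 27.899999618530273], [285.6000061035156, -7.800000190734863], [491.79998779296875, -1.399999976158142], [490.70001220703125, 34.29999923706055]]
```

View pics/c0.png

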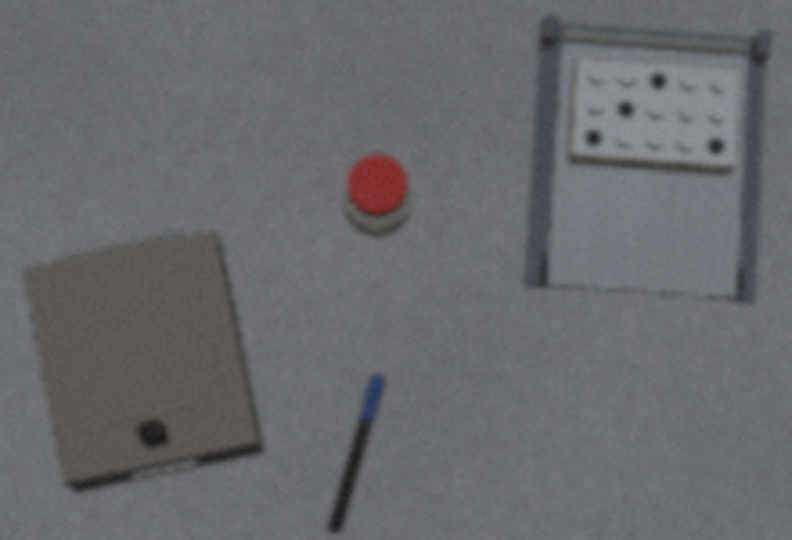

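The crop confirms it: the grey case with its black fin at (152,432), the pot at (378,185), and the plate's near edge from (549,285) to (741,298) between dark side rails. I'll refine by projecting edges onto known heights.

```bash
cat >> h.py <<'E'
def ray(fr,u,v,z):
    d=np.array([(u-fr['cx'])/fr['fx'],(v-fr['cy'])/fr['fy'],1.]); R=fr['R']; c=-R.T@fr['t']; w=R.T@d
    return c+w*(z-c[2])/w[2]
def proj(fr,X):
    c=fr['R']@np.array(X)+fr['t']; return np.array([c[0]/c[2]*fr['fx']+fr['cx'],c[1]/c[2]*fr['fy']+fr['cy']])
E
python3 - <<'E'
from h import *
fr=load('top0'); cr=lambda x,y:((x+.5)/3.6-.5+150,(y+.5)/3.6-.5+70)
def g(n,l,z):
    for a in l: print(n,(ray(fr,*cr(*a),z)*1000).round(1))
g('lid FL FR NR NL',[(27,270),(217,233),(260,440),(72,480)],.058)
g('fin',[(152,430)],.09)
g('plate NL NR',[(549,285),(741,297)],.016)
g('rails',[(527,285),(753,300),(548,22),(765,38)],.016)
g('rack NL NR FR FL',[(572,157),(733,166),(740,70),(580,60)],.044)
g('pot',[(378,183)],.07)
g('pen',[(377,378),(335,528)],.006)
s=load('side0'); P=cloud(s); im=s['image']
cv2.imwrite('pics/c1.png',cv2.resize(im[120:290,140:300],None,fx=3.5,fy=3.5,interpolation=cv2.INTER_CUBIC))
for n,(u,v) in dict(fin=(238,231),lid=(200,230),plate=(225,160),pot=(190,181)).items(): print('side',n,np.median(P[v-1:v+2,u-1:u+2].reshape(-1,3),0).round(4))
E
```

```text
lid FL FR NR NL [597.5 262.7  58. ]
lid FL FR NR NL [627.6 118.3  58. ]
lid FL FR NR NL [467.5  82.8  58. ]
lid FL FR NR NL [436.4 223.3  58. ]
fin [470.  160.1  90. ]
plate NL NR [ 598.1 -140.4   16. ]
plate NL NR [ 589.4 -292.1   16. ]
rails [ 598. -123.   16.]
rails [ 587.1 -301.6   16. ]
rails [ 815.6 -141.5   16. ]
rails [ 803.5 -316.9   16. ]
rack NL NR FR FL [ 694.2 -156.6   44. ]
rack NL NR FR FL [ 687.9 -282.6   44. ]
rack NL NR FR FL [ 766.2 -290.    44. ]
rack NL NR FR FL [ 773.4 -163.7   44. ]
pot [664.6  -5.   70. ]
pen [524.5  -5.    6. ]
pen [405.9  27.    6. ]
side fin [0.4655 0.1707 0.0895]
side lid [0.5616 0.166  0.0617]
side plate [ 0.645  -0.1945  0.0173]
side pot [0.6597 0.0084 0.0726]
```

View pics/c1.png

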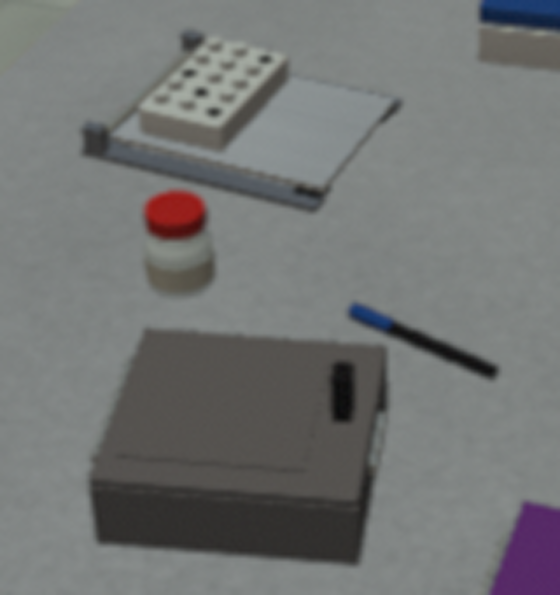

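Measured positions:

| Item | Position (mm) and angle |
|---|---|
| Lid axis | ≈13° |
| Hinge | ≈(615,191) |
| Fin | ≈(470,159), which agrees with hinge − 150 mm |
| Stand edge middle | ≈(594,−216) |
| Stand x direction | ≈−4° |

Next I go over the fin by an arc, with the jaws along the hinge (yaw −77°).

```bash
python3 -m crank '0.0286 0.0258 0.004 -6.5 0.05;0.0286 0.0258 0.004 -6.5 0.05;0.0286 0.0258 0.004 0 0.05;0.0286 0.0258 0.004 0 0.05;0.0286 0.0258 0.004 0 0.05;0.0286 0.0258 0.004 0 0.05;0.0286 0.0258 0.004 0 0.05;0.0286 0.0258 0 0 0.05;0.0286 0.0258 0 0 0.05;0.0286 0.0258 0 0 0.05;0.0286 0.0258 0 0 0.05;0 0.03 0 0 0.05' 12
python3 -m crank '-0.01 0.038 0 0 0.05;-0.01 0.038 0 0 0.05;-0.01 0.038 0 0 0.05;-0.01 0.038 0 0 0.05;-0.01 0.038 0 0 0.05;-0.01 0.038 0 0 0.05;-0.01 0.038 0 0 0.05;-0.01 0.038 0 0 0.05;-0.01 0.038 0 0 0.05;-0.01 0.038 0 0 0.05;-0.01 0.025 0 0 0.05;0 0 0 0 0.05'
python3 - <<'E'
from h import *
o=sensors.get_obs(); print(o['ee_pos'],o['tcp_rot'],o['q'],o['opening'],o['time_s'])
fr=save('wrist','w0'); print(fr['mount'])
E
```

```text
time_s: 1.1
ee_pos: [0.6048, -0.2671, 0.2412]
tcp_rot: [0.784, -0.621, 0.0, -0.001]
force: [-0.4, 1.7, -0.3]
opening: 0.0505
time_s: 2.1
ee_pos: [0.488, 0.1416, 0.2426]
tcp_rot: [0.786, -0.618, -0.001, -0.001]
force: [-0.5, 0.2, -1.1]
opening: 0.05
[0.48795042 0.14160617 0.24261391] [ 7.86264334e-01 -6.17888893e-01 -1.17245623e-03 -5.81045986e-04] [-0.07531215  0.22019728 -0.31102876  1.8981178   0.07478207  1.03492848
 -1.74964797] 0.050016614206809216 2.1
[[ 9.99999857e-01 -2.39446337e-04  4.77576152e-04 -8.36151090e-04]
 [ 9.98977277e-05  9.61975144e-01  2.73136986e-01 -7.60400095e-02]
 [-5.24818038e-04 -2.73136900e-01  9.61975030e-01 -1.69428472e-01]
 [ 0.00000000e+00  0.00000000e+00  0.00000000e+00  1.00000000e+00]]
```

View pics/w0.png

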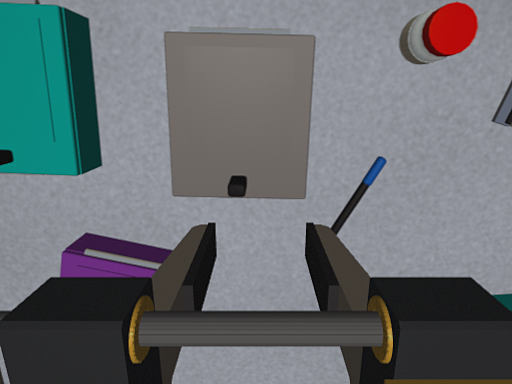

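The wrist picture shows the grey lid with corners (165,32), (315,37), (306,197), (173,195) and the fin at (237,185). I'll locate both from it.

```bash
cat >> h.py <<'E'
from scipy.spatial.transform import Rotation as Rn
def wfix(fr,pos,quat):
    T=np.eye(4);T[:3,:3]=Rn.from_quat(quat).as_matrix();T[:3,3]=pos
    M=np.linalg.inv(T@fr['mount']); fr['R']=M[:3,:3]; fr['t']=M[:3,3]; return fr
def wshot(f):
    o=sensors.get_obs(); fr=eyes.grab_frame('wrist'); fr=wfix(fr,o['ee_pos'],o['tcp_rot'])
    cv2.imwrite(f'pics/{f}.png',fr['image']); np.savez(f'pics/{f}.npz',**fr); return fr
E
python3 - <<'E'
from h import *
fr=load('w0'); fr=wfix(fr,[0.48795042,0.14160617,0.24261391],[7.86264334e-01,-6.17888893e-01,-1.17245623e-03,-5.81045986e-04]); np.savez('pics/w0.npz',**fr)
im=fr['image']; print(cv2.imwrite('pics/c2.png',cv2.resize(im[10:220,140:340],None,fx=2.8,fy=2.8,interpolation=cv2.INTER_CUBIC)))
P=cloud(fr); z=P[...,2]
w=np.zeros(z.shape,bool); w[20:205,150:330]=1
for n,m in (('lid',w&(z>.05)&(z<.066)),('fin',w&(z>.07)&(z<.11)&(im.max(2)<60))):
    q=P[m]; r=cv2.minAreaRect(q[:,:2].astype(np.float32)*1000); print(n,m.sum(),r,np.median(q[:,2]),cv2.boxPoints(r).round(1).tolist())
for a in [(165,32),(315,37),(306,197),(173,195)]: print((ray(fr,*a,.058)*1000).round(1))
m=(w&(z>.09)&(z<.11)); print('fintop',np.median(P[m],0))
E
```

```text
True
lid 23471 ((534.6638793945312, 177.96084594726562), (176.01690673828125, 150.33111572265625), 12.401695251464844) 0.05855414959606992 [[432.6000061035156, 232.5], [464.8999938964844, 85.5999984741211], [636.7999877929688, 123.5], [604.5, 270.29998779296875]]
fin 326 ((468.9728088378906, 162.64952087402344), (14.274392127990723, 16.4400634765625), 13.425771713256836) 0.0967943858855235 [[460.1000061035156, 169.0], [463.8999938964844, 153.0], [477.79998779296875, 156.3000030517578], [474.0, 172.3000030517578]]
[598.2 265.9  58. ]
[628.6 121.5  58. ]
[467.8  85.1  58. ]
[434.8 230.5  58. ]
fintop [0.46970066 0.16345765 0.09722686]
```

View pics/c2.png

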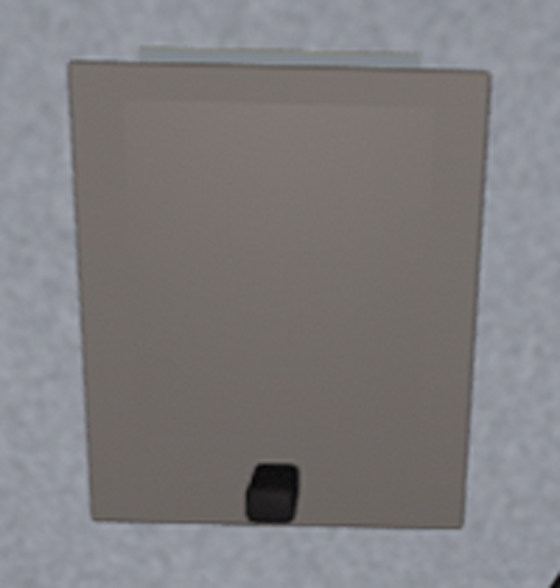

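```bash
python3 -m crank '-0.006 0.0068 -0.02 -1 0.05;-0.006 0.0068 -0.02 0 0.05;-0.006 0.0068 -0.03 0 0.05;0 0 -0.035 0 0.05;0 0 -0.035 0 0.05;0 0 -0.02 0 0.05;0 0 -0.0156 0 0.05;0 0 0 0 0.05;0 0 0 0 0.05' 10
python3 - <<'E'
from h import *
fr=wshot('w1'); o=sensors.get_obs(); print(o['ee_pos'],o['tcp_rot'],o['force'],o['opening'])
E
```

```text
time_s: 2.9
ee_pos: [0.4726, 0.1541, 0.0663]
tcp_rot: [0.777, -0.629, -0.0, 0.001]
force: [0.4, -0.1, 0.1]
opening: 0.0502
[0.47336775 0.15474748 0.06733019] [ 7.77328701e-01 -6.29094626e-01  2.01065108e-04  3.58120543e-05] [-0.50760015  0.14524154  0.04107289] 0.04977224603667756
```

View pics/w1.png

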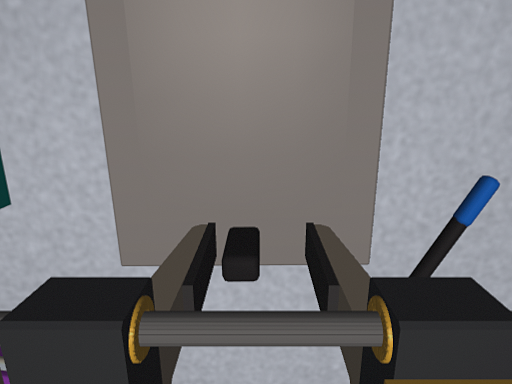

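The fin (241,255) sits left of the jaw middle (260), which matches the reading of 7 mm short in y. I'll shift and close.

```bash
python3 -m crank '-0.0035 0.008 0 0.5 0.05;0 0 0 0 0.05;0 0 0 0 0.018;0 0 0 0 0.01;0 0 0 0 0.01;0 0 0 0 0.01' 10
python3 - <<'E'
from h import *
fr=wshot('w2'); o=sensors.get_obs(); print(o['ee_pos'],o['tcp_rot'],o['force'],o['opening'])
E
```

```text
time_s: 3.45
ee_pos: [0.4694, 0.1634, 0.0673]
tcp_rot: [0.78, -0.625, 0.0, -0.0]
force: [-0.5, 0.3, 0.7]
opening: 0.0252
[0.46932636 0.16343065 0.067187  ] [ 7.80433577e-01 -6.25238676e-01  1.45611945e-04 -9.03767893e-05] [ 0.24463751 -0.01802655  0.01651351] 0.021627052801525336
```

View pics/w2.png

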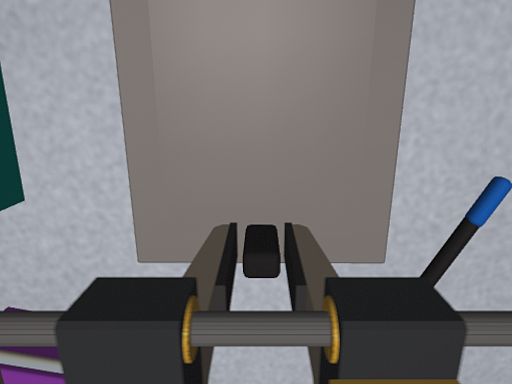

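```bash
python3 -m crank '0 0 0 0 0.01;0 0 0 0 0.01;0 0 0 0 0.01;0 0 0 0 0.01' 10
python3 - <<'E'
from h import *
o=sensors.get_obs(); print(o['ee_pos'],o['force'],o['opening'])
u=np.array([np.cos(np.radians(12.6)),np.sin(np.radians(12.6))])
f=lambda t:np.r_[(-150*np.cos(t)+36*np.sin(t))*u,150*np.sin(t)+36*np.cos(t)]/1000
th=np.r_[np.linspace(0,1.7,27),1.8]; S=[(f(b)-f(a)).round(4) for a,b in zip(th,th[1:])]
print(*S,sep='\n'); print(f(1.7)-f(0))
E
```

```text
time_s: 3.83
ee_pos: [0.4693, 0.1631, 0.0671]
tcp_rot: [0.78, -0.625, 0.0, 0.0]
force: [-0.0, -2.1, 3.6]
opening: 0.0182
[0.46931238 0.16314513 0.0670784 ] [-0.03408042 -2.0949254   3.60995568] 0.0182153509938141
[0.0026 0.0006 0.0097]
[0.0032 0.0007 0.0095]
[0.0038 0.0009 0.0093]
[0.0044 0.001  0.009 ]
[0.005  0.0011 0.0087]
[0.0055 0.0012 0.0084]
[0.006  0.0013 0.008 ]
[0.0065 0.0015 0.0075]
[0.007  0.0016 0.0071]
[0.0074 0.0017 0.0066]
[0.0078 0.0018 0.0061]
[0.0082 0.0018 0.0056]
[0.0086 0.0019 0.005 ]
[0.0089 0.002  0.0044]
[0.0091 0.002  0.0038]
[0.0093 0.0021 0.0032]
[0.0095 0.0021 0.0026]
[0.0097 0.0022 0.0019]
[0.0098 0.0022 0.0013]
[0.0098 0.0022 0.0006]
[ 0.0098  0.0022 -0.0001]
[ 0.0098  0.0022 -0.0007]
[ 0.0098  0.0022 -0.0014]
[ 0.0096  0.0022 -0.002 ]
[ 0.0095  0.0021 -0.0027]
[ 0.0093  0.0021 -0.0033]
[ 0.0138  0.0031 -0.0062]
[0.2000889  0.04472517 0.10811132]
```

The fin is held (18.2 mm). First part of the arc:

```bash
python3 -m crank '0.0026 0.0006 0.0097 0 0.01;0.0032 0.0007 0.0095 0 0.01;0.0038 0.0009 0.0093 0 0.01;0.0044 0.001 0.009 0 0.01;0.005 0.0011 0.0087 0 0.01;0.0055 0.0012 0.0084 0 0.01;0.006 0.0013 0.008 0 0.01;0.0065 0.0015 0.0075 0 0.01;0 0 0 0 0.01'
python3 - <<'E'
from h import *
fr=wshot('w3'); save('side','s3'); o=sensors.get_obs(); print(o['ee_pos'],o['tcp_rot'],o['force'],o['opening'])
E
```

```text
time_s: 4.58
ee_pos: [0.5079, 0.1717, 0.1392]
tcp_rot: [0.78, -0.625, 0.001, -0.0]
force: [-4.2, -5.2, 3.8]
opening: 0.0178
[0.50717941 0.17149737 0.13838363] [ 7.80334672e-01 -6.25361847e-01  5.85368380e-04 -1.29350998e-04] [-2.8893919  -5.85424445  3.72730021] 0.01749926577074371
```

View pics/s3.png

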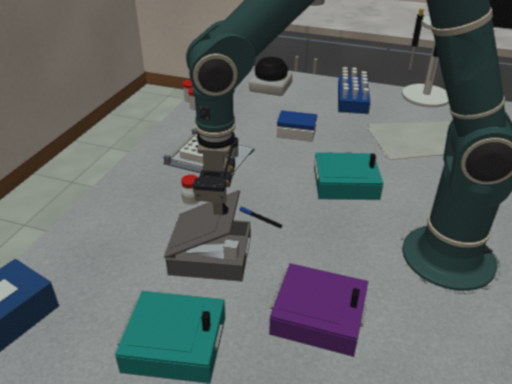

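The lid is rising with the fin at (222,209), and the wedge is visible in the case at (233,245). Forces are small, so I continue.

```bash
python3 -m crank '0.007 0.0016 0.0071 0 0.01;0.0074 0.0017 0.0066 0 0.01;0.0078 0.0018 0.0061 0 0.01;0.0082 0.0018 0.0056 0 0.01;0.0086 0.0019 0.005 0 0.01;0.0089 0.002 0.0044 0 0.01;0.0091 0.002 0.0038 0 0.01;0.0093 0.0021 0.0032 0 0.01;0.0095 0.0021 0.0026 0 0.01;0 0 0 0 0.01'
python3 -m crank '0.0097 0.0022 0.0019 0 0.01;0.0098 0.0022 0.0013 0 0.01;0.0098 0.0022 0.0006 0 0.01;0.0098 0.0022 -0.0001 0 0.01;0.0098 0.0022 -0.0007 0 0.01;0.0098 0.0022 -0.0014 0 0.01;0.0096 0.0022 -0.002 0 0.01;0.0095 0.0021 -0.0027 0 0.01;0.0093 0.0021 -0.0033 0 0.01;0 0 0 0 0.01'
python3 - <<'E'
from h import *
save('side','s4'); o=sensors.get_obs(); print(o['ee_pos'],o['tcp_rot'],o['force'],o['opening'])
E
```

```text
time_s: 5.52
ee_pos: [0.5853, 0.1887, 0.183]
tcp_rot: [0.78, -0.626, 0.001, -0.002]
force: [0.9, -5.2, 3.9]
opening: 0.0179
time_s: 6.35
ee_pos: [0.6719, 0.2077, 0.1754]
tcp_rot: [0.78, -0.626, 0.001, -0.001]
force: [2.3, -5.0, 1.6]
opening: 0.0179
[0.67145375 0.20764237 0.17554977] [ 0.78017436 -0.62555984  0.00141452 -0.00092759] [ 2.3319294  -4.65645113  0.99314276] 0.017571887763428416
```

View pics/s4.png

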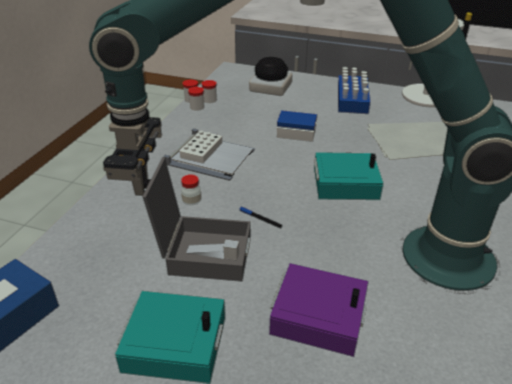

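The lid is past upright with the wedge visible inside. I'll carry it nearly to the stop and release.

```bash
python3 -m crank '0.0069 0.0016 -0.003 0 0.01;0.0069 0.0016 -0.0032 0 0.01;0.006 0.0014 -0.0035 0 0.01;0 0 0 0 0.01;0 0 0 0 0.05;0 0 0 0 0.05;0 0 0 0 0.05;0 0 0 0 0.05;0 0 0 0 0.05'
python3 -m crank '0 0 0.03 0 0.05;0 0 0.035 0 0.05;0 0 0.035 0 0.05;-0.03 -0.0066 0.01 0 0.05;-0.035 -0.0077 0 0 0.05;-0.035 -0.0077 0 0 0.05;-0.035 -0.0077 0 0 0.05;-0.035 -0.0077 0 0 0.05;-0.02 -0.005 0 0 0.05;0 0 0 0 0.05'
python3 - <<'E'
from h import *
wshot('w5'); save('side','s5');save('top','t5'); o=sensors.get_obs(); print(o['ee_pos'],o['tcp_rot'],o['force'],o['opening'])
a=load('s5')['image'][110:300,110:300]; b=load('w5')['image']
cv2.imwrite('pics/m5.png',np.hstack([cv2.resize(a,(384,384)),b[:,100:]]))
E
```

```text
time_s: 7.15
ee_pos: [0.6886, 0.214, 0.1655]
tcp_rot: [0.781, -0.625, -0.0, -0.0]
force: [-0.3, -0.4, 0.6]
opening: 0.0489
time_s: 7.98
ee_pos: [0.4952, 0.1703, 0.2762]
tcp_rot: [0.781, -0.625, 0.0, 0.0]
force: [0.0, -0.0, 1.1]
opening: 0.0501
[0.49976322 0.1709299  0.27605948] [ 7.80485321e-01 -6.25173371e-01  5.28161664e-04 -8.00118380e-04] [-0.08414919  0.27266955  0.70108129] 0.05014381859360796
```

View pics/m5.png

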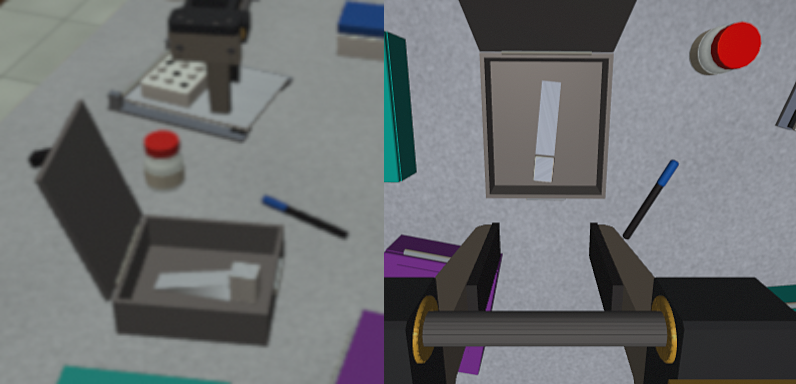

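View pics/t5.png

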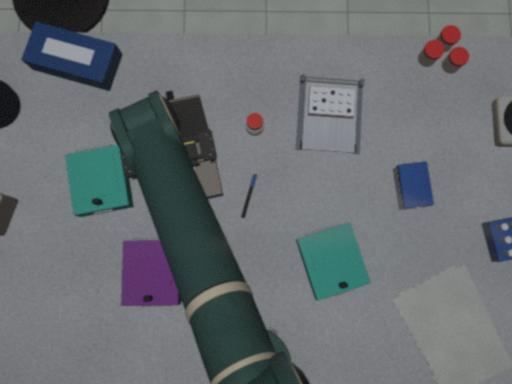

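The lid leans back open on its side. The wedge lies in the case with its block at wrist (259,168) and its thin end at (267,82), pointing to the hinge. I'll measure the wedge and the lid angle.

```bash
python3 - <<'E'
from h import *
fr=load('w5'); im=fr['image']; P=cloud(fr); z=P[...,2]
w=np.zeros(z.shape,bool); w[60:190,215:315]=1
b=w&(z>.036)&(z<.055)
b[:,:]&=True
sub=b.copy(); sub[:140]=0; sub[188:]=0; sub[:,:230]=0; sub[:,:][:,300:]=0
q=P[sub]; r=cv2.minAreaRect(q[:,:2].astype(np.float32)*1000); print('blk',sub.sum(),r,np.median(q[:,2]),cv2.boxPoints(r).round(1).tolist())
# bright wedge segmentation
g=im.min(2); print([ (v,u,int(g[v,u]),P[v,u].round(3).tolist()) for v,u in [(168,259),(148,260),(120,264),(84,267),(130,240),(100,290)]])
cv2.imwrite('pics/c5.png',cv2.resize(im[40:210,190:330],None,fx=3.5,fy=3.5,interpolation=cv2.INTER_CUBIC))
s=load('s5'); Q=cloud(s).reshape(-1,3)
u=np.array([.976,.218]); v=np.array([-.218,.976]); H=np.array([616,194])/1000
d=(Q[:,:2]-H); a=d@u; c=d@v
m=(abs(c)<.07)&(a>-.01)&(a<.09)&(Q[:,2]>.075)&(Q[:,2]<.2)
print('lid angle',m.sum(), np.polyfit(Q[m,2],a[m],1), 'expect slope', -1/np.tan(1.9),-1/np.tan(1.85))
E
```

```text
blk 493 ((483.55377197265625, 169.37672424316406), (32.34413146972656, 23.874126434326172), 7.096581935882568) 0.04419139999169115 [[466.0, 179.1999969482422], [469.0, 155.5], [501.1000061035156, 159.5], [498.1000061035156, 183.1999969482422]]
[(168, 259, 163, [0.485, 0.17, 0.045]), (148, 260, 161, [0.507, 0.174, 0.027]), (120, 264, 161, [0.542, 0.176, 0.019]), (84, 267, 156, [0.585, 0.182, 0.008]), (130, 240, 106, [0.521, 0.204, 0.002]), (100, 290, 109, [0.573, 0.149, 0.004])]
lid angle 1854 [ 0.38064916 -0.02219986] expect slope 0.3416353554965469 0.28669234988223685
```

View pics/c5.png

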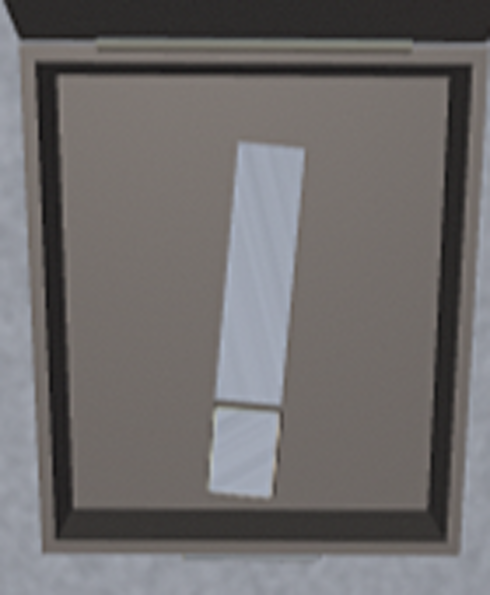

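Lid slope 0.38 gives about 1.9 rad, so it rests on its stop. The wedge block is at (483.5,169.4), its top measures 44 mm against 45 expected, and its yaw is about 7°. Now I move above it.

```bash
python3 -m crank '-0.008 -0.001 -0.03 -2.8 0.05;-0.008 -0.001 -0.03 -2.8 0.05;0 0 -0.03 0 0.05;0 0 -0.03 0 0.05;0 0 -0.02 0 0.05;0 0 -0.02 0 0.05;0 0 0 0 0.05;0 0 0 0 0.05'
python3 - <<'E'
from h import *
wshot('w6'); o=sensors.get_obs(); print(o['ee_pos'],o['tcp_rot'],o['force'],np.degrees(2*np.arctan2(o['tcp_rot'][1],o['tcp_rot'][0])))
E
```

```text
time_s: 8.8
ee_pos: [0.4831, 0.1689, 0.1144]
tcp_rot: [0.749, -0.663, -0.001, 0.001]
force: [-0.0, -0.3, 0.4]
opening: 0.0499
[0.48386389 0.16917379 0.11557611] [ 7.49015791e-01 -6.62552103e-01 -1.43075498e-04 -1.87291501e-04] [ 0.3681115   0.49263243 -0.04160246] -82.98960749805518
```

View pics/w6.png

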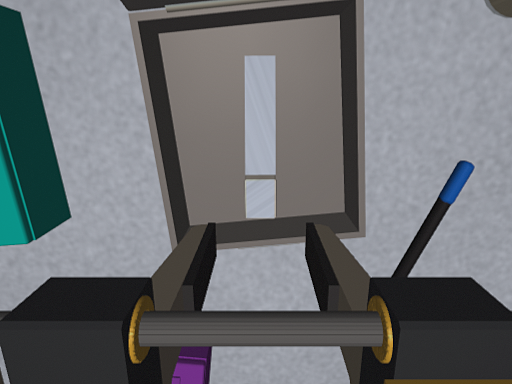

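The wedge (columns 245–276) is vertical in the picture and centred between the jaws. I lower and grip.

```bash
python3 -m crank '0 0 -0.03 0 0.05;0 0 -0.03 0 0.05;0 0 -0.025 0 0.05;0 0 -0.012 0 0.05;0 0 -0.0075 0 0.05;0 0 0 0 0.05;0 0 0 0 0.02;0 0 0 0 0.015;0 0 0 0 0.015;0 0 0 0 0.015;0 0 0 0 0.015;0 0 0 0 0.015' 40
python3 - <<'E'
from h import *
wshot('w7'); o=sensors.get_obs(); print(o['ee_pos'],o['tcp_rot'],o['force'],o['opening'])
E
```

```text
time_s: 9.85
ee_pos: [0.4836, 0.1689, 0.0119]
tcp_rot: [0.749, -0.663, 0.0, -0.001]
force: [-1.6, 0.1, 6.9]
opening: 0.0236
[0.48361403 0.16888075 0.0118993 ] [ 7.48976546e-01 -6.62596000e-01  4.58996222e-04 -6.80879359e-04] [-0.96708053 -0.89404147  6.24938496] 0.023602968598474786
```

View pics/w7.png

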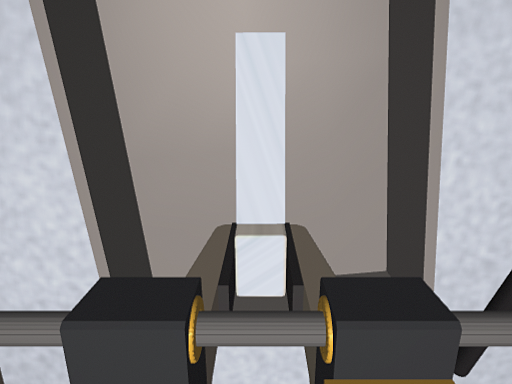

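Gripped at 23.6 mm. I lift clear of the rim and carry it across in front of the stand.

```bash
python3 -m crank '0 0 0.01 0 0.01;0 0 0.02 0 0.01;0 0 0.03 0 0.01;0 0 0.035 0 0.01;0 0 0.03 0 0.01;0 -0.01 0 0 0.01;-0.003 -0.025 0 -1.5 0.01;-0.004 -0.035 0 -1.5 0.01;-0.004 -0.035 0 -1.5 0.01;-0.004 -0.035 0 -1.5 0.01;-0.004 -0.035 0 -1.5 0.01;-0.004 -0.035 0 -1.5 0.01'
python3 -m crank '-0.004 -0.035 0 -1.5 0.01;-0.004 -0.035 0 -0.5 0.01;-0.003 -0.035 0 0 0.01;0 -0.035 0 0 0.01;0 -0.03 0 0 0.01;0 -0.02 0 0 0.01;0 -0.01 0 0 0.01;0 0 0 0 0.01;0 0 0 0 0.01'
python3 - <<'E'
from h import *
o=sensors.get_obs(); print(o['ee_pos'],o['tcp_rot'],o['force'],o['opening'],np.degrees(2*np.arctan2(o['tcp_rot'][1],o['tcp_rot'][0])))
wshot('w8');save('top','t8');save('side','s8')
E
```

```text
time_s: 10.9
ee_pos: [0.4587, -0.0432, 0.1358]
tcp_rot: [-0.694, 0.72, 0.0, -0.0]
force: [1.0, 0.2, -1.6]
opening: 0.0236
time_s: 11.65
ee_pos: [0.4484, -0.2404, 0.1356]
tcp_rot: [-0.682, 0.731, 0.001, 0.0]
force: [-0.1, 0.7, -2.2]
opening: 0.0239
[ 0.44844662 -0.24040926  0.13555361] [-6.82083484e-01  7.31273952e-01  7.26035939e-04  3.34453332e-05] [-0.14596678  0.72952401 -2.23785628] 0.02393134284691482 266.0133665757903
```

View pics/w8.png

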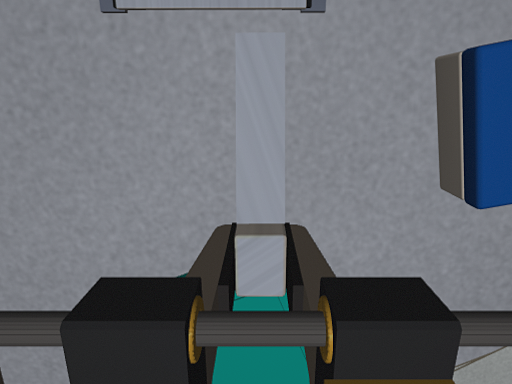

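View pics/s8.png

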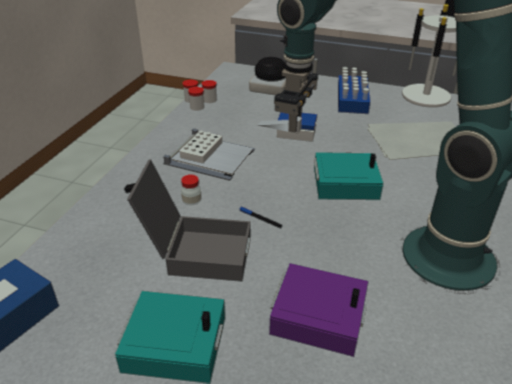

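```bash
python3 - <<'E'
from h import *
fr=load('w8'); im=fr['image']
cv2.imwrite('pics/c8.png',cv2.resize(im[0:60,90:340],None,fx=3.2,fy=3.2,interpolation=cv2.INTER_CUBIC))
t=load('t8' if 0 else 'top0')
for p in [(296,238),(349,223),(369,283)]: print('turq',(ray(t,*p,.058)*1000).round(1))
P=cloud(load('t5')); 
m=load('t8')['image']; cv2.imwrite('pics/c8t.png',cv2.resize(m[60:240,230:450],None,fx=3.6,fy=3.3,interpolation=cv2.INTER_CUBIC))
E
```

```text
turq [ 343.7 -117.7   58. ]
turq [ 384.7 -261.    58. ]
turq [ 226.  -310.4   58. ]
```

View pics/c8.png

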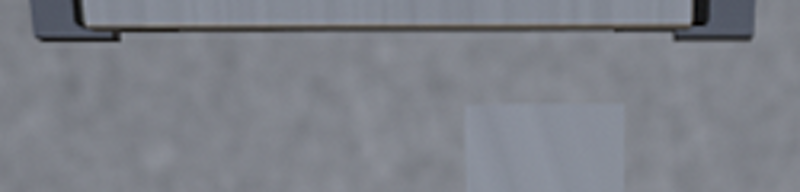

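View pics/c8t.png

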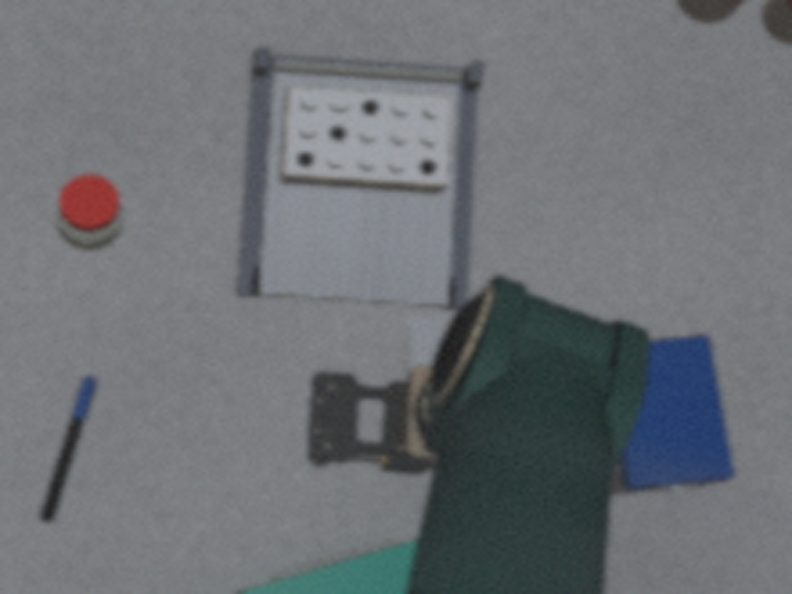

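```bash
python3 - <<'E'
from h import *
fr=load('w8')
f=lambda x,y:((x+.5)/3.2-.5+90,(y+.5)/3.2-.5)
L=ray(fr,*f(85,25),.016);R=ray(fr,*f(692,25),.016); M=(L+R)/2
print(L,R,np.linalg.norm(L-R),M,np.degrees(np.arctan2(*(L-R)[:2]))) # angle of stand x = -that
a=-np.arctan2(*(L-R)[:2]); ex=np.array([np.cos(a),np.sin(a)]); ey=np.array([-ex[1],ex[0]])
print('ang',np.degrees(a))
o=sensors.get_obs(); p=o['ee_pos'][:2]; print('tcp in stand', (p-M[:2])@ex,(p-M[:2])@ey,o['ee_pos'])
# wedge tip seen: thin end corners at z
zt=o['ee_pos'][2]-.0069+.003
for x in (467,624): 
    q=ray(fr,*f(x,104),zt); print('tip',q,(q[:2]-M[:2])@ex,(q[:2]-M[:2])@ey)
for k in (-.131,): print('goal tcp',M[:2]+ex*k)
E
```

```text
[ 0.59878206 -0.13688174  0.016     ] [ 0.588392   -0.28563181  0.016     ] 0.14911249849558825 [ 0.59358703 -0.21125678  0.016     ] 3.995572427084205
ang -3.995572427084205
tcp in stand -0.14223261073692098 -0.038123726699883245 [ 0.44904369 -0.23937716  0.13580537]
tip [ 0.55438346 -0.23547705  0.13190537] -0.03742062451794081 -0.02689308738268141
tip [ 0.55274453 -0.25894614  0.13190537] -0.03742026408595683 -0.05041932747777466
goal tcp [ 0.46290543 -0.20212878]
```

The wrist view gives a plate edge width of 149.1 mm (150 expected), a stand x angle of −4.0° and an edge middle of (593.6,−211.3). The wedge tip is 37 mm short of the edge and 38.6 mm to the right. I shift left and lower.

```bash
python3 -m crank '0.0007 0.01 -0.02 0 0.01;0.0007 0.01 -0.03 0 0.01;0.0007 0.01 -0.03 0 0.01;0.0006 0.0085 -0.02 0 0.01;0 0 -0.012 0 0.01;0 0 -0.008 0 0.01;0 0 -0.003 0 0.01;0 0 0 0 0.01;0 0 0 0 0.01'
python3 - <<'E'
from h import *
wshot('w9');save('side','s9')
o=sensors.get_obs(); print(o['ee_pos'],o['force'],o['opening'],np.degrees(2*np.arctan2(o['tcp_rot'][1],o['tcp_rot'][0]))-360)
s=load('s9')['image'][110:200,150:340]; cv2.imwrite('pics/c9.png',np.vstack([cv2.resize(s,(512,242)),load('w9')['image'][:300]]))
E
```

```text
time_s: 12.55
ee_pos: [0.4522, -0.203, 0.0136]
tcp_rot: [-0.682, 0.731, -0.001, 0.0]
force: [0.9, 0.1, -1.4]
opening: 0.0238
[ 0.45232968 -0.20327806  0.01383701] [ 0.12702454  0.5976082  -1.58618209] 0.023754554328486544 -94.0038391202043
```

View pics/c9.png

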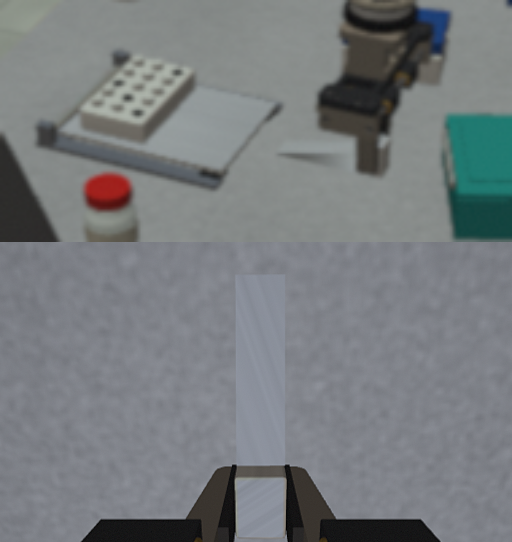

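The wedge is level, ahead of the stand, and about 7 mm up. I lower to contact.

```bash
python3 -m crank '0 0 -0.002 0 0.01;0 0 -0.002 0 0.01;0 0 -0.001 0 0.01;0 0 -0.001 0 0.01;0 0 0 0 0.01;0 0 0 0 0.01'
python3 -m crank '0 0 -0.001 0 0.01;0 0 0 0 0.01'
python3 -m crank '0 0 -0.001 0 0.01;0 0 0 0 0.01'
```

```text
time_s: 13.15
ee_pos: [0.4516, -0.203, 0.007]
tcp_rot: [-0.682, 0.731, -0.0, -0.0]
force: [-0.7, -0.2, 0.6]
opening: 0.0234
time_s: 13.32
ee_pos: [0.4516, -0.203, 0.0069]
tcp_rot: [-0.682, 0.731, -0.0, -0.0]
force: [-3.6, 0.1, 10.9]
opening: 0.0237
time_s: 13.48
ee_pos: [0.4516, -0.203, 0.0069]
tcp_rot: [-0.682, 0.731, -0.0, -0.0]
force: [-7.6, 2.2, 23.2]
opening: 0.0236
```

Bench contact is at TCP z = 6.9 mm, as expected. I ease off the press and advance with a 2 mm lateral correction.

```bash
python3 -m crank '0 0 -0.0000 0 0.01;0 0 0.0015 0 0.01;0 0.001 0 0 0.01;0.01 0.0003 0 0 0.01;0.01 -0.0007 0 0 0.01;0.01 -0.0007 0 0 0.01;0.01 -0.0007 0 0 0.01;0.01 -0.0007 0 0 0.01;0 0 0 0 0.01;0 0 0 0 0.01'
python3 - <<'E'
from h import *
wshot('w10');save('side','s10')
o=sensors.get_obs(); print(o['ee_pos'],o['force'],o['opening'])
M=np.array([.5936,-.2113]);a=np.radians(-4);ex=np.array([np.cos(a),np.sin(a)]); ey=np.array([-ex[1],ex[0]])
d=o['ee_pos'][:2]-M; print(d@ex,d@ey)
s=load('s10')['image'][110:200,150:340]; cv2.imwrite('pics/c10.png',np.vstack([cv2.resize(s,(512,242)),load('w10')['image'][:300]]))
E
```

```text
time_s: 14.32
ee_pos: [0.5014, -0.2046, 0.0067]
tcp_rot: [-0.682, 0.731, 0.0, -0.001]
force: [-2.5, 1.0, 7.4]
opening: 0.0238
[ 0.50135594 -0.2046019   0.00667644] [-2.4741102  -0.02032871  7.9460089 ] 0.023571468427502927
-0.09248658912866388 0.0002471598330921145
```

View pics/c10.png

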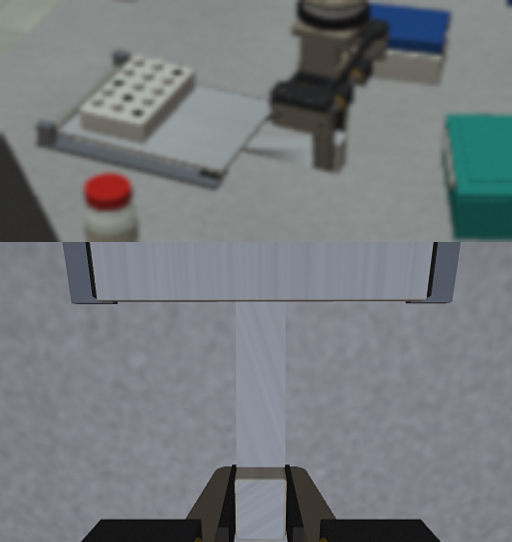

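The wedge (235–286) is centred on the plate edge (93–430) and the thin end has just gone under. I'll take the baseline plate height from depth, then push to contact.

```bash
cat >> h.py <<'E'
M0=np.array([.5936,-.2113]);_a=np.radians(-4);ex=np.array([np.cos(_a),np.sin(_a)]); ey=np.array([-ex[1],ex[0]])
def plate(fr,lo=.006,hi=.060):
    P=cloud(fr).reshape(-1,3); d=P[:,:2]-M0; x=d@ex; y=d@ey
    m=(x>lo)&(x<hi)&(abs(y)<.068)&(P[:,2]>.008)&(P[:,2]<.04)
    k=np.polyfit(x[m],P[m,2],1); 
    mb=(x<-.005)&(x>-.05)&(abs(y)>.03)&(abs(y)<.08); 
    return m.sum(),'edge z mm',k[1]*1000,'slope',k[0],'xmax',x[m].max(),'bench',np.median(P[mb,2])*1000
def st():
    o=sensors.get_obs(); d=o['ee_pos'][:2]-M0; print('tcp stand mm',(d@ex*1000).round(1),(d@ey*1000).round(1),'z',(o['ee_pos'][2]*1000).round(2),'F',o['force'].round(1),'op',o['opening'].round(4))
E
python3 - <<'E'
from h import *
for n in('w8','w10'): print(n,plate(load(n)))
print('s9',plate(load('s9')),'s10',plate(load('s10')))
E
python3 -m crank '0.005 -0.00035 0 0 0.01;0.005 -0.00035 0 0 0.01;0.004 -0.0003 0 0 0.01;0 0 0 0 0.01;0 0 0 0 0.01'
python3 - <<'E'
from h import *
print(plate(wshot('w11')),plate(save('side','s11')));st()
E
```

```text
time_s: 14.83
ee_pos: [0.5129, -0.2055, 0.0066]
tcp_rot: [-0.682, 0.731, 0.002, -0.002]
force: [-7.6, 1.3, 13.4]
opening: 0.024
(np.int64(21898), 'edge z mm', np.float64(15.286841855640812), 'slope', np.float64(-0.0014520836093083129), 'xmax', np.float64(0.03547665160715444), 'bench', np.float64(-0.5018534258172769)) (np.int64(424), 'edge z mm', np.float64(17.650029328702573), 'slope', np.float64(0.006335091637586756), 'xmax', np.float64(0.05981966710438151), 'bench', np.float64(3.4925953304179345))Traceback (most recent call last):
  File "<stdin>", line 2, in <module>
  File "h.py", line 29, in plate
    k=np.polyfit(x[m],P[m,2],1);
    raise TypeError("expected non-empty vector for x")
TypeError: expected non-empty vector for x
Traceback (most recent call last):
  File "h.py", line 33, in st
    o=sensors.get_obs(); d=o['ee_pos'][:2]-M0; print('tcp stand mm',(d@ex*1000).round(1),(d@ey*1000).round(1),'z',(o['ee_pos'][2]*1000).round(2),'F',o['force'].round(1),'op',o['opening'].round(4))
                                                                                                                                                                              ^^^^^^^^^^^^^^^^^^
AttributeError: 'float' object has no attribute 'round'
```

Baseline edge top is 15.8 mm above bench (16 expected). Pushing on in small steps, watching the force.

```bash
sed -i "s/o\['opening'\].round(4)/round(o['opening'],4)/" h.py
python3 -m crank '0.003 -0.0002 0 0 0.01;0.003 -0.0002 0 0 0.01;0 0 0 0 0.01;0 0 0 0 0.01'
python3 - <<'E'
from h import *
print(plate(wshot('w12'))); st()
E
python3 -m crank '0.003 -0.0002 0 0 0.01;0.003 -0.0002 0 0 0.01;0 0 0 0 0.01;0 0 0 0 0.01'
python3 - <<'E'
from h import *
print(plate(wshot('w13'))); st()
E
```

```text
time_s: 15.27
ee_pos: [0.5179, -0.2059, 0.0066]
tcp_rot: [-0.682, 0.732, 0.003, -0.003]
force: [-10.3, 1.0, 15.8]
opening: 0.0235
(np.int64(25204), 'edge z mm', np.float64(15.302025284060425), 'slope', np.float64(-0.0015263954989943095), 'xmax', np.float64(0.04049424240149207), 'bench', np.float64(-0.20908912861727227))
tcp stand mm -75.9 0.1 z 6.57 F [-8.9  0.3 14.5] op 0.0239
time_s: 15.65
ee_pos: [0.5189, -0.206, 0.0064]
tcp_rot: [-0.681, 0.732, 0.007, -0.006]
force: [-22.8, 1.6, 27.9]
opening: 0.0238
(np.int64(26157), 'edge z mm', np.float64(15.459935893974786), 'slope', np.float64(-0.0021522930256176725), 'xmax', np.float64(0.041269071700850195), 'bench', np.float64(-0.04856909419257335))
tcp stand mm -74.9 0.0 z 6.44 F [-21.9   2.2  27.3] op 0.024
```

View pics/w13.png

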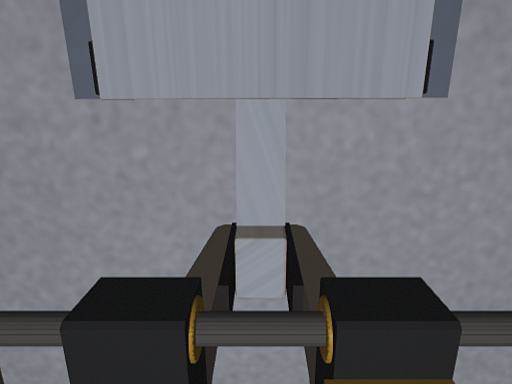

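The ramp is on the edge (wedge seen from row 98 down, centred). The bench load of 27 N adds friction, so I ease z up and push on.

```bash
python3 -m crank '0 0 0.0015 0 0.01;0.003 -0.0002 0 0 0.01;0.003 -0.0002 0 0 0.01;0 0 0 0 0.01;0 0 0 0 0.01' 50
python3 - <<'E'
from h import *
print(plate(wshot('w14'))); st(); print(sensors.get_obs()['tcp_rot'])
E
python3 -m crank '0.003 -0.0002 0 0 0.01;0.003 -0.0002 0 0 0.01;0 0 0 0 0.01;0 0 0 0 0.01'
python3 - <<'E'
from h import *
print(plate(wshot('w15'))); st();save('side','s15'); print(sensors.get_obs()['tcp_rot'])
E
```

```text
time_s: 16.12
ee_pos: [0.5333, -0.2062, 0.0071]
tcp_rot: [-0.682, 0.731, 0.001, -0.0]
force: [-1.0, 0.3, -3.8]
opening: 0.0235
(np.int64(36030), 'edge z mm', np.float64(20.441105144706306), 'slope', np.float64(-0.025244639507600298), 'xmax', np.float64(0.055190398866393195), 'bench', np.float64(102.72568127515953))
tcp stand mm -60.5 0.9 z 7.21 F [-1.1  0.9 -4.3] op 0.0239
[-6.82194483e-01  7.31170469e-01  6.01879635e-04 -2.65786289e-04]
time_s: 16.5
ee_pos: [0.5404, -0.2069, 0.008]
tcp_rot: [-0.682, 0.731, -0.001, 0.0]
force: [-0.9, 1.6, -4.4]
opening: 0.0237
(np.int64(39205), 'edge z mm', np.float64(23.157094867228803), 'slope', np.float64(-0.038921210656761546), 'xmax', np.float64(0.05999971869525474), 'bench', np.float64(105.22808584992698))
tcp stand mm -53.3 0.6 z 8.1 F [-0.6  0.6 -3.7] op 0.0243
[-6.82157575e-01  7.31204778e-01 -6.21361223e-04  4.78073365e-04]
```

The stick broke and it slid. The edge is now 7.8 mm up with the heel about 1 mm off the bench (z 8.1, Fz −4). I lower to flat and draw back slightly.

```bash
python3 -m crank '0 0 -0.001 0 0.01;-0.003 0.0002 -0.0005 0 0.01;0 0 0 0 0.01;0 0 0 0 0.01'
python3 - <<'E'
from h import *
print(plate(wshot('w16'))); st(); print(sensors.get_obs()['tcp_rot']); save('side','s16')
cv2.imwrite('pics/c16.png',cv2.resize(load('s16')['image'][120:190,150:290],None,fx=5,fy=5,interpolation=cv2.INTER_CUBIC))
E
```

```text
time_s: 16.93
ee_pos: [0.5372, -0.2069, 0.0068]
tcp_rot: [-0.682, 0.731, -0.001, 0.0]
force: [1.7, 0.0, -3.5]
opening: 0.0237
(np.int64(38632), 'edge z mm', np.float64(21.257867676334183), 'slope', np.float64(-0.029700280699768777), 'xmax', np.float64(0.059138728143533686), 'bench', np.float64(103.18312771855823))
tcp stand mm -56.5 0.5 z 6.74 F [ 1.2  0.2 -3.1] op 0.0237
[-6.82076161e-01  7.31280793e-01 -5.93995107e-04  3.99551729e-04]
```

View pics/w16.png

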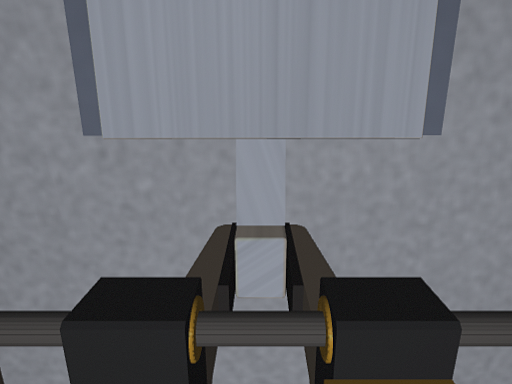

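View pics/c16.png

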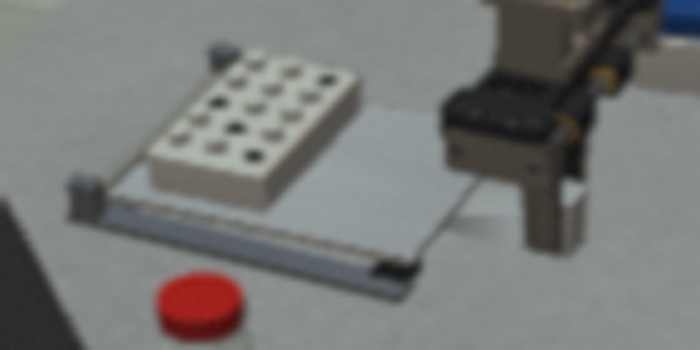

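Lift is 5.9 mm (both height and slope agree), a bit high, and the wedge heel isn't loaded on the bench yet. Lower further in small steps.

```bash
python3 -m crank '0 0 -0.001 0 0.01;0 0 0 0 0.01;0 0 0 0 0.01'
python3 - <<'E'
from h import *
print(plate(wshot('w17'))[2:5]); st()
E
python3 -m crank '0 0 -0.001 0 0.01;0 0 0 0 0.01;0 0 0 0 0.01'
python3 - <<'E'
from h import *
print(plate(wshot('w18'))[2:5]); st()
E
```

```text
time_s: 17.28
ee_pos: [0.5373, -0.2069, 0.0067]
tcp_rot: [-0.682, 0.731, -0.001, 0.0]
force: [-0.3, 0.8, 6.1]
opening: 0.024
(np.float64(21.08940095534907), 'slope', np.float64(-0.028572359615757208))
tcp stand mm -56.5 0.5 z 6.64 F [-0.2  0.7  4.9] op 0.0238
time_s: 17.58
ee_pos: [0.5374, -0.2069, 0.0066]
tcp_rot: [-0.682, 0.731, -0.001, 0.0]
force: [-3.2, 2.3, 14.4]
opening: 0.0237
(np.float64(20.956238145320096), 'slope', np.float64(-0.028252451621260208))
tcp stand mm -56.4 0.5 z 6.58 F [-3.6  2.2 12.8] op 0.0235
```

Flat on the bench now (Fz +13 N), lift 5.6 mm. Drawing back about 2 mm for 5 mm.

```bash
python3 -m crank '0 0 0.0005 0 0.01;-0.0025 0.0002 0 0 0.01;0 0 0 0 0.01;0 0 0 0 0.01;0 0 0 0 0.01'
python3 - <<'E'
from h import *
print(plate(wshot('w19'))); st()
E
```

```text
time_s: 18.05
ee_pos: [0.5368, -0.2069, 0.0067]
tcp_rot: [-0.682, 0.731, -0.002, 0.001]
force: [3.8, 0.2, 7.1]
opening: 0.0236
(np.int64(38234), 'edge z mm', np.float64(21.289200483298668), 'slope', np.float64(-0.02967762678347418), 'xmax', np.float64(0.05866761315475418), 'bench', np.float64(103.04070775215875))
tcp stand mm -57.0 0.4 z 6.68 F [4.1 1.4 7.9] op 0.0238
```

```bash
cat >> h.py <<'E'
def rel(fr):
    P=cloud(fr).reshape(-1,3); d=P[:,:2]-M0; x=d@ex; y=d@ey
    def fit(m):
        A=np.c_[x[m],y[m],np.ones(m.sum())]; c=np.linalg.lstsq(A,P[m,2],rcond=None)[0]
        r=abs(P[m,2]-A@c)<.002; return np.linalg.lstsq(A[r],P[m,2][r],rcond=None)[0]
    b=fit((abs(P[:,2])<.007)&(abs(y)>.02)&(abs(y)<.1)&(x<-.004)&(x>-.08))
    p=fit((x>.004)&(x<.06)&(abs(y)<.068)&(P[:,2]>.01)&(P[:,2]<.04))
    return 'edge over bench mm',((p[2]-b[2])*1000).round(2),'slope diff',(p[0]-b[0]).round(4),'b',b.round(4)
E
python3 - <<'E'
from h import *
for n in ['w10','w11','w12','w13','w16','w17','w18','w19']: print(n,rel(load(n)))
for n in ['s9','s10','s11','s16']:
    f=load(n); 
    try: print(n,plate(f,.005,.09)[:5])
    except Exception as e: print(n,e)
E
```

```text
w10 ('edge over bench mm', np.float64(16.03), 'slope diff', np.float64(-0.0037), 'b', array([-0.0003, -0.0008, -0.0007]))
w11 ('edge over bench mm', np.float64(16.0), 'slope diff', np.float64(-0.0007), 'b', array([-0.0006, -0.0008, -0.0007]))
w12 ('edge over bench mm', np.float64(16.01), 'slope diff', np.float64(-0.0007), 'b', array([-0.0006, -0.0007, -0.0007]))
w13 ('edge over bench mm', np.float64(16.19), 'slope diff', np.float64(-0.0016), 'b', array([-0.0007, -0.0008, -0.0007]))
w16 ('edge over bench mm', np.float64(21.95), 'slope diff', np.float64(-0.0285), 'b', array([-0.0009, -0.0007, -0.0007]))
w17 ('edge over bench mm', np.float64(21.75), 'slope diff', np.float64(-0.0278), 'b', array([-0.0007, -0.0008, -0.0007]))
w18 ('edge over bench mm', np.float64(21.63), 'slope diff', np.float64(-0.0277), 'b', array([-0.0004, -0.0007, -0.0007]))
w19 ('edge over bench mm', np.float64(21.98), 'slope diff', np.float64(-0.0291), 'b', array([-0.0006, -0.0008, -0.0007]))
s9 (np.int64(688), 'edge z mm', np.float64(17.676098218264556), 'slope', np.float64(0.0018885090354114834))
s10 (np.int64(678), 'edge z mm', np.float64(17.902042261165697), 'slope', np.float64(-0.001775468985158537))
s11 (np.int64(672), 'edge z mm', np.float64(17.881688141401217), 'slope', np.float64(-0.0027133141661993595))
s16 (np.int64(583), 'edge z mm', np.float64(23.303883867345156), 'slope', np.float64(-0.02051590926381552))
```

Relative measure works well: baseline 16.0 mm exactly, now 22.0 mm. The wedge is sticking and pitching a hair, so I ease the bench load and draw back a bit more.

```bash
python3 -m crank '0 0 0.0005 0 0.01;-0.0015 0.0001 0 0 0.01;0 0 0 0 0.01;0 0 0 0 0.01'
python3 - <<'E'
from h import *
print(rel(wshot('w20'))); st(); print(sensors.get_obs()['tcp_rot'].round(4))
E
```

```text
time_s: 18.43
ee_pos: [0.5354, -0.2069, 0.0067]
tcp_rot: [-0.682, 0.731, -0.002, 0.002]
force: [4.6, -0.4, 4.9]
opening: 0.0236
('edge over bench mm', np.float64(21.79), 'slope diff', np.float64(-0.0282), 'b', array([-0.0007, -0.0007, -0.0007]))
tcp stand mm -58.3 0.3 z 6.73 F [4.8 0.9 5.6] op 0.0238
[-0.6822  0.7312 -0.0024  0.0016]
```

```bash
python3 -m crank '-0.0015 0.0001 0 0 0.01;-0.0015 0.0001 0 0 0.01;0 0 0 0 0.01;0 0 0 0 0.01'
python3 - <<'E'
from h import *
print(rel(wshot('w21'))); st(); print(sensors.get_obs()['tcp_rot'].round(4))
E
```

```text
time_s: 18.82
ee_pos: [0.5325, -0.2069, 0.0067]
tcp_rot: [-0.682, 0.731, -0.003, 0.002]
force: [5.6, -0.6, 3.9]
opening: 0.0243
('edge over bench mm', np.float64(21.13), 'slope diff', np.float64(-0.0252), 'b', array([-0.0004, -0.0008, -0.0007]))
tcp stand mm -61.3 0.1 z 6.74 F [6.  0.6 4.3] op 0.0238
[-0.6821  0.7312 -0.0025  0.0016]
```

Lift 5.1 mm. I now reverse the push to relax the tilt and settle the wedge flat.

```bash
python3 -m crank '0.0015 -0.0001 -0.0004 0 0.01;0.001 -0.0001 0 0 0.01;0 0 0 0 0.01;0 0 0 0 0.01'
python3 - <<'E'
from h import *
print(rel(wshot('w22'))); st(); print(sensors.get_obs()['tcp_rot'].round(4))
E
```

```text
time_s: 19.2
ee_pos: [0.5326, -0.2069, 0.0066]
tcp_rot: [-0.682, 0.731, -0.001, 0.0]
force: [-0.4, 0.8, 13.4]
opening: 0.0237
('edge over bench mm', np.float64(20.6), 'slope diff', np.float64(-0.0225), 'b', array([-0.0008, -0.0008, -0.0007]))
tcp stand mm -61.1 0.1 z 6.59 F [-1.4  0.4 12.9] op 0.0235
[-6.820e-01  7.313e-01 -6.000e-04  1.000e-04]
```

Flat, level, lift 4.6 mm. A small push forward for the last 0.4 mm.

```bash
python3 -m crank '0 0 0.0007 0 0.01;0.0015 -0.0001 0 0 0.01;0.001 -0.0001 0 0 0.01;0 0 0 0 0.01;0 0 0 0 0.01'
python3 - <<'E'
from h import *
print(rel(wshot('w23'))); st(); print(sensors.get_obs()['tcp_rot'].round(4))
E
```

```text
time_s: 19.67
ee_pos: [0.5327, -0.2069, 0.0065]
tcp_rot: [-0.682, 0.731, 0.001, -0.001]
force: [-4.4, 1.5, 14.3]
opening: 0.0238
('edge over bench mm', np.float64(20.19), 'slope diff', np.float64(-0.0199), 'b', array([-0.0009, -0.0008, -0.0007]))
tcp stand mm -61.0 0.1 z 6.53 F [-4.6  0.1 14.4] op 0.0239
[-0.6819  0.7315  0.0014 -0.0014]
```

It pitched slightly nose-down towards fully flat (lift 4.2 mm, while the geometry at this depth says about 3.9). So I keep pushing forward in small steps.

```bash
python3 -m crank '0 0 0.0006 0 0.01;0.0015 -0.0001 0 0 0.01;0 0 0 0 0.01;0 0 0 0 0.01'
python3 - <<'E'
from h import *
print(rel(wshot('w24'))); st(); print(sensors.get_obs()['tcp_rot'].round(4))
E
python3 -m crank '0 0 0.0003 0 0.01;0.0015 -0.0001 0 0 0.01;0 0 0 0 0.01;0 0 0 0 0.01'
python3 - <<'E'
from h import *
print(rel(wshot('w25'))); st(); print(sensors.get_obs()['tcp_rot'].round(4))
E
```

```text
time_s: 20.05
ee_pos: [0.5328, -0.2069, 0.0065]
tcp_rot: [-0.682, 0.732, 0.003, -0.002]
force: [-5.8, 1.6, 12.4]
opening: 0.0236
('edge over bench mm', np.float64(19.97), 'slope diff', np.float64(-0.0191), 'b', array([-0.0007, -0.0008, -0.0007]))
tcp stand mm -60.9 0.2 z 6.5 F [-6.1  0.4 11.9] op 0.0237
[-0.6819  0.7315  0.0026 -0.0022]
time_s: 20.43
ee_pos: [0.5328, -0.2069, 0.0065]
tcp_rot: [-0.682, 0.732, 0.004, -0.003]
force: [-8.4, 0.5, 13.6]
opening: 0.0238
('edge over bench mm', np.float64(19.76), 'slope diff', np.float64(-0.0181), 'b', array([-0.0009, -0.0008, -0.0007]))
tcp stand mm -60.9 0.2 z 6.46 F [-9.   1.3 12.8] op 0.024
[-0.6818  0.7315  0.0037 -0.0031]
```

Lift 3.8 mm now agrees with a flat wedge at this depth. Continue.

```bash
python3 -m crank '0.001 -0.0001 0.0006 0 0.01;0.001 -0.0001 0 0 0.01;0 0 0 0 0.01;0 0 0 0 0.01'
python3 - <<'E'
from h import *
print(rel(wshot('w26'))); st(); print(sensors.get_obs()['tcp_rot'].round(4))
E
python3 -m crank '0.001 -0.0001 0.0004 0 0.01;0.001 -0.0001 0 0 0.01;0 0 0 0 0.01;0 0 0 0 0.01'
python3 - <<'E'
from h import *
print(rel(wshot('w27'))); st(); print(sensors.get_obs()['tcp_rot'].round(4))
E
```

```text
time_s: 20.82
ee_pos: [0.5328, -0.2069, 0.0065]
tcp_rot: [-0.682, 0.732, 0.005, -0.004]
force: [-12.4, 1.4, 14.0]
opening: 0.0236
('edge over bench mm', np.float64(19.62), 'slope diff', np.float64(-0.0175), 'b', array([-0.0008, -0.0009, -0.0007]))
tcp stand mm -60.9 0.1 z 6.49 F [-11.4   1.2  14.1] op 0.0238
[-0.6817  0.7316  0.0053 -0.0042]
time_s: 21.2
ee_pos: [0.5339, -0.207, 0.0065]
tcp_rot: [-0.682, 0.732, 0.006, -0.005]
force: [-13.7, 2.3, 14.0]
opening: 0.0235
('edge over bench mm', np.float64(19.85), 'slope diff', np.float64(-0.0186), 'b', array([-0.0007, -0.0009, -0.0007]))
tcp stand mm -59.9 0.1 z 6.5 F [-13.8   2.6  13.2] op 0.0237
[-0.6816  0.7317  0.0061 -0.0048]
```

Now it slides smoothly at about 14 N. About 4.5 mm more is needed.

```bash
python3 -m crank '0.001 -0.0001 0 0 0.01;0.001 -0.0001 0 0 0.01;0.001 -0.0001 0 0 0.01;0 0 0 0 0.01;0 0 0 0 0.01'
python3 - <<'E'
from h import *
print(rel(wshot('w28'))); st(); print(sensors.get_obs()['tcp_rot'].round(4))
E
```

```text
time_s: 21.67
ee_pos: [0.5371, -0.2074, 0.0065]
tcp_rot: [-0.682, 0.732, 0.006, -0.005]
force: [-13.4, 1.8, 13.1]
opening: 0.0234
('edge over bench mm', np.float64(20.63), 'slope diff', np.float64(-0.0219), 'b', array([-0.0007, -0.0008, -0.0007]))
tcp stand mm -56.7 -0.1 z 6.48 F [-13.7   1.3  13.6] op 0.0238
[-0.6815  0.7318  0.0059 -0.0047]
```

```bash
python3 -m crank '0.001 -0.0001 0 0 0.01;0.0007 0 0 0 0.01;0 0 0 0 0.01;0 0 0 0 0.01;0 0 0 0 0.01;0 0 0 0 0.01'
python3 - <<'E'
from h import *
print(rel(wshot('w29'))); st(); print(sensors.get_obs()['tcp_rot'].round(4)); save('side','s29')
cv2.imwrite('pics/c29.png',np.vstack([cv2.resize(load('s29')['image'][110:200,150:340],(512,242)),load('w29')['image'][:330]]))
E
```

```text
time_s: 22.22
ee_pos: [0.5387, -0.2076, 0.0065]
tcp_rot: [-0.682, 0.732, 0.006, -0.005]
force: [-13.0, 1.2, 12.6]
opening: 0.0236
('edge over bench mm', np.float64(21.02), 'slope diff', np.float64(-0.024), 'b', array([-0.0005, -0.0007, -0.0007]))
tcp stand mm -55.0 -0.2 z 6.48 F [-13.1   1.2  12.5] op 0.0235
[-0.6815  0.7318  0.0058 -0.0047]
```

View pics/c29.png

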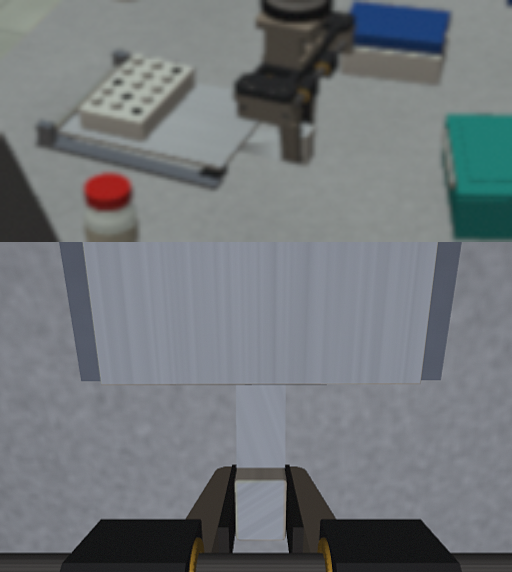

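View pics/s29.png

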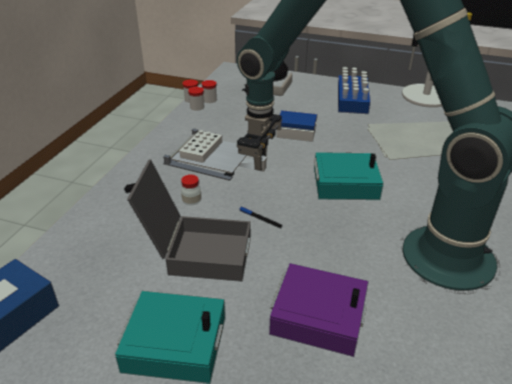

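The lift reads 5.02 mm, which the insertion depth (about 50 mm) also gives, and the wedge is centred and flat. The lid is open, and the pot, pen and tip box look untouched. A short hold checks stability.

```bash
python3 -m crank '0 0 0 0 0.01;0 0 0 0 0.01;0 0 0 0 0.01;0 0 0 0 0.01;0 0 0 0 0.01;0 0 0 0 0.01;0 0 0 0 0.01;0 0 0 0 0.01;0 0 0 0 0.01;0 0 0 0 0.01;0 0 0 0 0.01;0 0 0 0 0.01'
python3 - <<'E'
from h import *
print(rel(wshot('w30'))); st()
a=load('s5')['image'];b=load('s29')['image']
for n,(x0,x1,y0,y1) in dict(pot=(175,208,170,205),pen=(235,290,200,232),lid=(130,170,155,255),tip=(290,320,108,142)).items():
    print(n,cv2.phaseCorrelate(a[y0:y1,x0:x1].mean(2),b[y0:y1,x0:x1].mean(2)))
E
```

```text
time_s: 23.32
ee_pos: [0.5387, -0.2076, 0.0065]
tcp_rot: [-0.682, 0.732, 0.006, -0.005]
force: [-13.6, 1.1, 13.1]
opening: 0.0238
('edge over bench mm', np.float64(21.05), 'slope diff', np.float64(-0.0242), 'b', array([-0.0008, -0.0007, -0.0007]))
tcp stand mm -55.1 -0.2 z 6.46 F [-14.1   0.7  13.2] op 0.0239
pot ((-0.06635686659714679, 0.025668999638874368), 0.9996986722363896)
pen ((0.03187542236802088, -0.004803351083442209), 0.9893519371480456)
lid ((-0.04597344911460155, -0.002997741965018008), 0.9786742863563739)
tip ((0.03818202262345238, 0.0020257319820196074), 1.0163377337112232)
```

Stable at 5.05 mm. The pot, pen, tip box and lid have not shifted since the lid was opened, so I hand in.

```bash
python3 -c "
from workcell import robot; print(robot.finish_job())"
```

```text
the job is handed in; nothing more can be done
None
```

I opened the grey case's lid onto its stop and took out the wedge. I laid it flat in front of the stand and pushed its thin end under the middle of the plate. I handed in at about 23 s, still gripping the wedge.

**Last checks**
- **Lift:** the plate's near edge was about 5.05 mm above its rest height. The insertion depth agrees, and it held steady over a 1 s wait.
- **Wedge:** it was flat on the bench and within about 0.5 mm of the plate's middle. The arm was pushing with about 14 N forward and 13 N down.
- **Bystanders:** the side view shows no shift of the pot, pen, tip box or lid since the lid was opened. Before that I only had the pictures to go by, and nothing looked moved.

**What did not go cleanly**
- **Overshoot:** on the first push the wedge stuck, then slid too far and lifted the edge about 7.8 mm, with its heel about 1 mm off the bench. I drew it back, pressed it flat and pushed it in again to 5 mm.
- **Stand position:** the top camera put the middle of the stand's edge about 5 mm off the wrist camera's figure. I used the wrist camera, whose plate width came out right.
- **Tool tilt:** at the end the tool leans by just under 1° from the push.

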